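# Screw the shield plug into the vial pot without crossing its thread

### The job

Close the grey shield pot on the vial: pick up the winged screw plug, set it upright in the pot's mouth and screw it in clockwise until it is fully home, then let go. Start it gently: if it binds early while it still stands high, the thread is crossed, so do not force it but turn it back until it drops into the thread and start again. Never force the plug against the pot, and do not disturb the other things.

Things in the scene. Friction and masses are not known exactly. Their poses are not given: they have to be found in the camera images.
- pot: Grey shield pot with a yellow band, 92 mm across, 75 mm tall, heavy, does not move; a small vial stands in it. Origin at the centre of its underside, z up. Its open mouth (bore 56 mm) holds a brass four-start threaded insert, 43 mm free inside its ridges, whose start angle is not known.
- pot_mouth (a point): Centre of the pot's mouth, level with its rim, 75 mm above the pot's underside; z up.
- pot_thread (a point): Middle of the threaded insert, on the pot's axis 5 mm below the rim; z up. The insert sits in rubber: it gives about 0.33 rad for 1 N m of turning, nothing downward. The thread repeats every 90 degrees and closes clockwise from above, descending 3.4 mm a radian, at most 1.3 rad from lead-in to end stop. Sliding under a light push takes up to about 0.2 N m.
- plug: Loose screw plug, about 0.2 kg, standing upright on its foot on the worktop: brass foot 40 mm across, 19 mm tall; steel flange 66 mm across from 19 to 27 mm height; black wing grip on top. Origin at the centre of its underside, z up, x along the wing.
- plug_foot (a point): On the plug's axis 4.5 mm above its underside, mid-height of its four lugs (every 90 degrees, 3 mm tall, 51 mm over their tips). The foot's lower rim is chamfered.
- plug_grip (a point): Centre of the wing grip, on the plug's axis 42 mm above its underside; x along the wing: 46 mm long (x), 14 mm thick (y), 30 mm tall. Height above the pot's underside, lightly pushed: 106-112 mm = lugs on top of the ridges (clockwise it binds; back at most 1.1 rad it drops 6 mm); 101-104 mm = dropped into the lead-in (a stop behind it); 99 mm = home at the end stop, flange 1 mm above the rim.
- lead_pig_1: Bystander: dark grey lead vial pot with a white knob, 46 mm across, 84 mm tall. Origin at the centre of its underside.
- survey_meter: Bystander: yellow and black survey meter, 120 x 66 x 56 mm. Origin at the centre of its underside.
- timer: Bystander: small white timer with three round buttons, 35 x 62 x 58 mm. Origin at the centre of its underside.
- syringe_shield: Bystander: white and grey upright syringe shield, 36 mm across, 78 mm tall. Origin at the centre of its underside.
Things that resemble listed ones, but are neither listed nor needed, are in the scene too. Leave any blue or green look-alike of the plug alone.

How it is judged:
On the way:
1. the plug stands upright in the pot's mouth (horizontal distance between plug_grip and pot_mouth below 0.004 m and z of plug_grip in the frame of pot below 0.118 m), for 0.1 s.
At the end, for the whole second after the job is handed in: The plug is screwed home in the pot's mouth: grip centre at most 100.5 mm above the pot's underside (home is 99 mm), within 4 mm of the pot's axis, upright within 0.06 rad, at rest and released (horizontal distance between plug_grip and pot_mouth below 0.004 m and z of plug_grip in the frame of pot below 0.1005 m and angle between plug_grip's own z axis and vertical below 0.06 rad and linear speed of plug below 0.01 m/s); the robot touches nothing.
It fails at once if the plug is pressed or turned against the pot or its thread with more than 30 N (contact force between plug and pot above 30 N).
It fails at once if a bystander (lead vial pot, survey meter, timer, syringe shield) is shifted by more than 15 mm (distance of any of lead_pig_1, survey_meter, timer, syringe_shield from where it was at the start of the episode above 0.015 m).
It also fails if it takes over 72 s, if anything falls off the work surface, if the arm or the gripper's body presses on something with over 40 N, if the wrist force passes 120 N, or if a joint passes its speed limit or range.

### The arm

A 6-joint arm with a two-finger parallel gripper is mounted at the origin on a cart in front of the work surface, level with it; the furniture and walls round the work are solid. World frame = base frame: x ahead of the robot, y to its left, z up, the work surface at z = 0. Lengths are in m, angles in rad, forces in N, time in s.
With the tool pointing down it reaches from about 0.25 to 0.85 m from the base axis. Payload 12.5 kg.
Tool frame: the origin (TCP) lies between the finger pads; the fingertips stand 14 mm ahead of it and the grasp point (between the pads) lies 5 mm behind it; z points along the fingers, y is the direction in which the jaws open and shut (so a half turn about z gives the same grasp; the last joint's range is limited). The gripper opens to 93 mm and grips with 3 to 60 N. Pads are 15 mm wide; open, the fingers measure 128 mm over their backs; the gripper's body (75 mm by 188 mm) begins 65 mm behind the grasp point.
Start: joints at [-1.223, 0.351, 1.652, -0, 1.139, -0.085], TCP at [0.231, -0.499, 0.233] pointing down, gripper open.
Joint ranges: [-2.75, 2.75], [-0.79, 2.1], [0.01, 2.65], [-1.57, 4.71], [0.07, 3.14], [-2.87, 2.87]. Speed limits (rad/s): [2.22, 2.22, 2.79, 3.14, 3.14, 3.14].

### API

Orientations are given as [roll, pitch, yaw] about the fixed x, y, z axes, in that order (R = Rz(yaw) Ry(pitch) Rx(roll)).
In Python, from workcell import r, capture, ticket, look_for, silhouettes, mark_of gives the robot as it stands.
- The arm moves only by the tool arm_command, never from a script. Its argument "steps" is a list of rows, each an object with "translation": the shift along the tool's x, y, z each as a share of 0.2 m, from -1 to 1, a list of three; "turn": the turn, a rotation vector about the tool's x, y, z each as a share of pi rad, from -1 to 1, a list of three; "jaw": the opening in per cent of the stroke, from 0 (shut) to 100 (fully open). In form: [{"translation": [x, y, z], "turn": [wx, wy, wz], "jaw": jaw}, ...]. A call has 1 to 12 rows; each row shifts and turns the commanded pose from where the row before left it, along the tool's axes as they then stand; what a row does not reach is not made up. A row lasts 1/10 s, in which the tool goes at most 50 mm and 8.59 degrees, less where a joint would pass 70% of its speed; a pose out of reach is approached as far as the arm can. A call with a number of a shift or a turn outside -1 to 1 is refused whole. A call with a gripper value outside its range is refused whole. The fingers move at their own pace and stop on an object; the grip force is fixed at half the most. Time passes only in rows, so rows that do not move let the fingers close. It gives the time, the measured TCP pose, the force and the opening at its end, in the units of the state.
- r.state(): the state, without advancing time (a new reading comes with each control period).
- capture(name): name is "side" or "top" or "wrist"; returns a dict with "frame" (400x640x3 uint8, red, green, blue), "z_map" (400x640 float32, m along the optical axis (not along the pixel's ray), 0 where there is no reading), "fx", "fy", "cx", "cy" (pixels), "R" (3x3) and "t" (3): a world point X has camera coordinates R X + t. Camera axes: x right, y down, z forward; pixel columns grow to the right and rows downward; lengths in m; the calibration is good to about 2 mm. A picture is of the moment at which its call begins.
- ticket.close_job(): hands the job in, once; it reports no verdict.
Trained networks look in the newest picture that a camera, given by its name, has taken for a name from the list of things; names that differ only in an ending like _2 or _b are one class to them, and where a whole thing is asked for, a point or a joint stands for the part that bears it (a point fixed in the world has none). Each returns a list of dicts, best first, with "score" (0 to 1); they miss things now and then, are a little off and sometimes report something else, mostly with a low value. They report only what shows in the picture. A call takes as long as a camera call. They do not tell look-alikes from the thing itself.
- look_for(camera, label): "bbox" ([left, top, width, height] as shares, 0 to 1, of the picture: columns of its width, rows of its height, round what is visible of it).
- silhouettes(camera, label): "region" (400x640 bool, what is visible of it) and "bbox" ([left, top, width, height] as shares, 0 to 1, of the picture: columns of its width, rows of its height, round what is visible of it).
- mark_of(camera, label): "point" ([column, row] as shares, 0 to 1, of the picture: columns of its width, rows of its height: a listed point, or the origin of a listed thing).
The state is a dict: "time": time; "joint_positions": joint angles; "joint_vel": joint speeds; "joint_efforts": joint torques, N m; "tcp_pos": TCP position; "orientation": TCP orientation; "ft_force": force on the tool from outside, world axes, zero at the start; "moment": the same for the moment, N m; "finger_gap": finger opening in m.
Only numpy, scipy, OpenCV 4.12 (cv2) and the standard library are available. Lean on these libraries where they do the work, as an engineer would, in place of code of your own. Each camera call takes 0.05 s, during which the arm holds its last target.

## Working session

There is one attempt and no reset: what is moved stays moved. The work goes in short steps, Python scripts to look and compute and a tool call to move; the robot and the scene stay as the last step left them, time stands still between calls to the robot, and variables do not carry over. Pictures are saved under pics/ and viewed, and the job is handed in when it is done.

Besides the shell and the picture viewer there is one more tool, called after "Call:" in YAML: its name, and indented under it one key for each argument. arm_command: Moves the arm, as the interface text tells. Its arguments: {"type":"object","properties":{"steps":{"type":"array"}},"required":["steps"]}

```bash
ls; mkdir -p pics
cat > h.py <<'E'
from workcell import r, capture, ticket, look_for, silhouettes, mark_of
import numpy as np, cv2
def save(c,name): cv2.imwrite('pics/'+name+'.png',c['frame'][:,:,::-1])
def pt(c,u,v,d=None):
    z=c['z_map'][int(v),int(u)] if d is None else d
    p=np.array([(u-c['cx'])/c['fx']*z,(v-c['cy'])/c['fy']*z,z]); return c['R'].T@(p-c['t'])
def onplane(c,u,v,h):
    d=c['R'].T@np.array([(u-c['cx'])/c['fx'],(v-c['cy'])/c['fy'],1]); o=-c['R'].T@c['t']
    return o+d*(h-o[2])/d[2]
def cloud(c):
    z=c['z_map']; v,u=np.mgrid[:400,:640]
    P=np.stack([(u-c['cx'])/c['fx']*z,(v-c['cy'])/c['fy']*z,z],-1)
    W=(P-c['t'])@c['R']; W[z==0]=np.nan; return W
E
python3 - <<'E'
from h import *
for n in ['side','top','wrist']:
    c=capture(n); save(c,n+'0'); print(n,-c['R'].T@c['t'],c['fx'])
    for l in ['pot','plug','pot_mouth','plug_grip']:
        print(l,[(round(x['score'],2),np.round(x['point']*np.array([640,400])).tolist(), pt(c,*np.clip(np.array(x['point'])*[640,400],0,[639,399])).round(3)) for x in mark_of(n,l)])
print(r.state())
E
```

```text
pics
side [ 0.21002829 -0.96283828  0.74677224] 435.28624382878604
pot [(0.83, [295.0, 206.0], array([0.536, 0.109, 0.024]))]
plug [(0.89, [284.0, 254.0], array([ 0.438, -0.106,  0.026])), (0.82, [300.0, 313.0], array([ 0.411, -0.318,  0.033])), (0.73, [308.0, 278.0], array([ 0.467, -0.212,  0.024])), (0.65, [348.0, 258.0], array([ 0.589, -0.175,  0.025])), (0.27, [292.0, 205.0], array([0.527, 0.11 , 0.027]))]
pot_mouth [(0.74, [292.0, 187.0], array([0.55 , 0.182, 0.047]))]
plug_grip [(0.71, [279.0, 243.0], array([ 0.433, -0.083,  0.047])), (0.67, [310.0, 265.0], array([ 0.477, -0.198,  0.052])), (0.65, [301.0, 305.0], array([ 0.414, -0.316,  0.054])), (0.62, [346.0, 245.0], array([ 0.588, -0.159,  0.055]))]
top [0.44506572 0.03742137 0.99066313] 384.04391713825305
pot [(0.64, [266.0, 222.0], array([0.528, 0.148, 0.037])), (0.47, [264.0, 219.0], array([0.535, 0.154, 0.047]))]
plug [(0.96, [385.0, 198.0], array([ 0.598, -0.149,  0.031])), (0.9, [356.0, 256.0], array([ 0.448, -0.073,  0.055])), (0.84, [398.0, 245.0], array([ 0.48 , -0.181,  0.03 ])), (0.69, [442.0, 273.0], array([ 0.41
[... 424 characters left out ...]
]
{'time': 0.75, 'joint_positions': array([-1.22260170e+00,  3.50686706e-01,  1.65177315e+00,  7.85689064e-06,
        1.13907975e+00, -8.46219767e-02]), 'joint_vel': array([-2.36159491e-03, -1.59441863e-03, -1.36102698e-03, -4.46209136e-04,
       -3.44815813e-04, -2.59672961e-05]), 'joint_efforts': array([-2.07257879e-03, -4.97196186e+01, -2.85473460e+01,  6.98382896e-02,
        2.20911083e-02, -1.75223484e-06]), 'tcp_pos': array([ 0.23070168, -0.49928131,  0.23265006]), 'orientation': array([ 3.14153919e+00, -2.62699284e-06,  4.32813314e-01]), 'ft_force': array([0.5852223 , 0.69949331, 0.54180985]), 'moment': array([0.03088836, 0.0269537 , 0.02892046]), 'finger_gap': 0.09301380921242439}
```

View pics/side0.png

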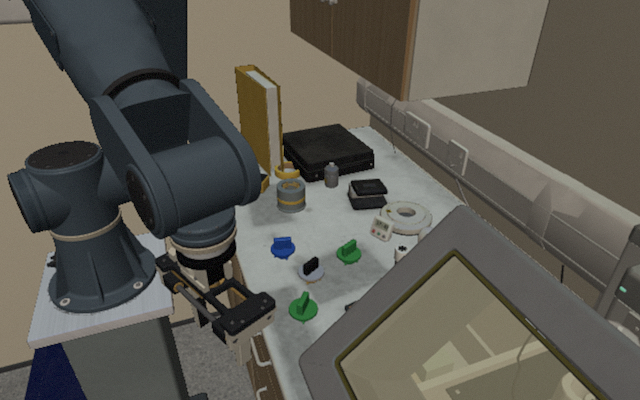

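View pics/top0.png

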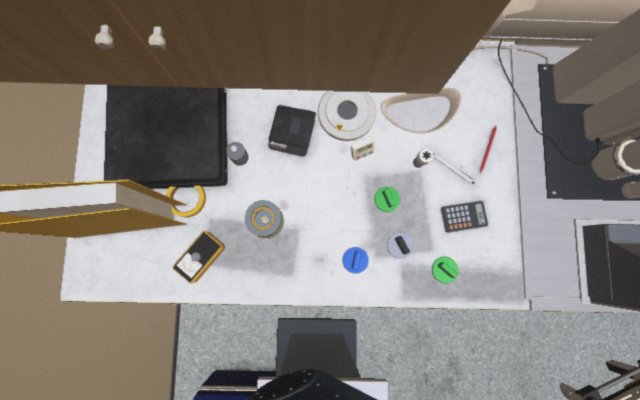

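Candidates for the plug in the top image are: black wing on grey flange (400,245), blue (356,260), green (387,199) and green (445,270). The description (steel flange, black wing) picks (400,245). I'll check that in a crop and measure.

Run:
```python
from h import *
c=capture('top'); W=cloud(c)
a=c['frame'][215:275,370:430,::-1]; b=c['frame'][190:250,235:295,::-1]
cv2.imwrite('pics/crop1.png',np.hstack([cv2.resize(a,(390,390),interpolation=cv2.INTER_CUBIC),cv2.resize(b,(390,390),interpolation=cv2.INTER_CUBIC)]))
H=W[...,2]; v,u=np.mgrid[:400,:640]
print('table z',np.nanmedian(H[280:300,320:340]))
# plug grip top
m=(H>0.045)&(u>380)&(u<425)&(v>225)&(v<265)
P=W[m]; print('grip n',m.sum(),P.mean(0),np.nanmax(P[:,2])); 
r_=cv2.minAreaRect((P[:,:2]*1000).astype(np.float32)); print(r_)
cov=np.linalg.eigh(np.cov(P[:,:2].T)); print('axis',cov[1][:,1],np.arctan2(cov[1][1,1],cov[1][0,1]))
m=(H>0.015)&(H<0.04)&(u>380)&(u<425)&(v>225)&(v<265)
print('flange',cv2.minEnclosingCircle((W[m][:,:2]*1000).astype(np.float32)),np.median(W[m][:,2]))
m=(H>0.065)&(H<0.09)&(u>240)&(u<290)&(v>195)&(v<245)
print('pot',m.sum(),cv2.minEnclosingCircle((W[m][:,:2]*1000).astype(np.float32)),np.median(W[m][:,2]))
c=capture('side'); W=cloud(c);H=W[...,2]
m=(H>0.045)&(u>295)&(u<328)&(v>250)&(v<290)
P=W[m]; print('side grip',m.sum(),P.mean(0),cv2.minAreaRect((P[:,:2]*1000).astype(np.float32)))
m=(H>0.068)&(H<0.085)&(u>270)&(u<312)&(v>170)&(v<205)
P=W[m];print('side pot',m.sum(),cv2.minEnclosingCircle((P[:,:2]*1000).astype(np.float32)),np.median(P[:,2]))
```

```text
table z -0.001205681569878287
grip n 122 [ 0.47907135 -0.18707304  0.0547149 ] 0.059875675389830484
((479.41461181640625, -188.24180603027344), (45.511634826660156, 14.46072006225586), 29.17341423034668)
axis [-0.87212168 -0.48928905] -2.6303182797449605
flange ((479.4045715332031, -188.47601318359375), 32.975650787353516) 0.02604169100230424
pot 726 ((535.6251831054688, 153.35910034179688), 44.11593246459961) 0.07328038924967167
side grip 109 [ 0.48084845 -0.19334287  0.05289588] ((481.8857116699219, -191.3870849609375), (46.62351989746094, 14.972354888916016), 30.645339965820312)
side pot 247 ((539.7548828125, 148.8248748779297), 45.756526947021484) 0.07255766399367093
```

View pics/crop1.png

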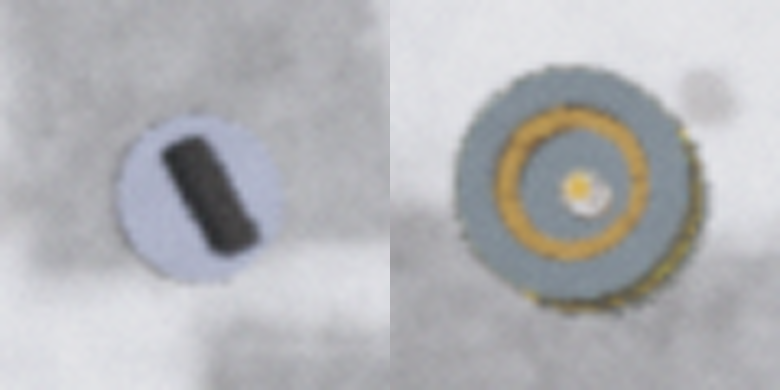

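The crop shows the wanted plug: black wing on a steel flange, with no blue or green. The pot's brass ring and vial are clear on the right. Next is a hover over the plug for a wrist view.

Call:
arm_command:
  steps:
    - {"translation": [0.178,-0.089,0.035],"turn": [0,0,0],"jaw": 60}
    - {"translation": [0.178,-0.089,0.035],"turn": [0,0,0],"jaw": 60}
    - {"translation": [0.178,-0.089,0.035],"turn": [0,0,0],"jaw": 60}
    - {"translation": [0.178,-0.089,0.035],"turn": [0,0,0],"jaw": 60}
    - {"translation": [0.178,-0.089,0.035],"turn": [0,0,0],"jaw": 60}
    - {"translation": [0.178,-0.089,0.035],"turn": [0,0,0],"jaw": 60}
    - {"translation": [0.178,-0.089,0.035],"turn": [0,0,0],"jaw": 60}
    - {"translation": [0.178,-0.089,0.035],"turn": [0,0,0],"jaw": 60}
    - {"translation": [0.178,-0.089,0.035],"turn": [0,0,0],"jaw": 60}
    - {"translation": [0.178,-0.089,0.035],"turn": [0,0,0],"jaw": 60}
    - {"translation": [0,0,0],"turn": [0,0,-0.026],"jaw": 60}
    - {"translation": [0,0,0],"turn": [0,0,0],"jaw": 60}

```text
time: 2.05
tcp_pos: [0.4796, -0.1876, 0.1624]
orientation: [-3.141, 0.0, 0.518]
ft_force: [0.1, 0.1, 0.1]
finger_gap: 0.0555
```

```bash
cat >> h.py <<'E'
vv,uu=np.mgrid[:400,:640]
def rect(W,lo,hi,xy,rad):
    m=(W[...,2]>lo)&(W[...,2]<hi)&(np.hypot(W[...,0]-xy[0],W[...,1]-xy[1])<rad)
    P=W[m]; rr=cv2.minAreaRect((P[:,:2]*1000).astype(np.float32)); cc=cv2.minEnclosingCircle((P[:,:2]*1000).astype(np.float32))
    return m.sum(),rr,cc,P.mean(0),P[:,2].max()
E
python3 - <<'E'
from h import *
s=r.state(); print(s['time'],s['tcp_pos'],s['orientation'],s['joint_positions'],s['ft_force'],s['finger_gap'])
c=capture('wrist'); save(c,'w1'); print(-c['R'].T@c['t'])
W=cloud(c); print(rect(W,.05,.065,(.48,-.188),.04)); print(rect(W,.02,.032,(.48,-.188),.04))
E
```

```text
2.05 [ 0.47955024 -0.18756032  0.16239977] [-3.14125302e+00  2.92425730e-04  5.17696305e-01] [-4.63225242e-01  3.76069241e-01  1.81018631e+00 -6.62217244e-05
  9.55781999e-01  5.89913050e-01] [0.13322062 0.11506396 0.09626799] 0.05550797639897314
[ 0.54056483 -0.15371528  0.31547749]
(np.int64(968), ((482.9553527832031, -188.41802978515625), (46.17121124267578, 13.648728370666504), 29.509517669677734), ((482.8358154296875, -188.39028930664062), 23.259981155395508), array([ 0.48396385, -0.1875832 ,  0.05741224]), np.float64(0.06014740086892334))
(np.int64(3158), ((483.61834716796875, -187.8327178955078), (63.338233947753906, 65.69090270996094), 29.223020553588867), ((482.6554870605469, -188.28321838378906), 32.967166900634766), array([ 0.48525386, -0.18673136,  0.02789245]), np.float64(0.03196032765147871))
```

View pics/w1.png

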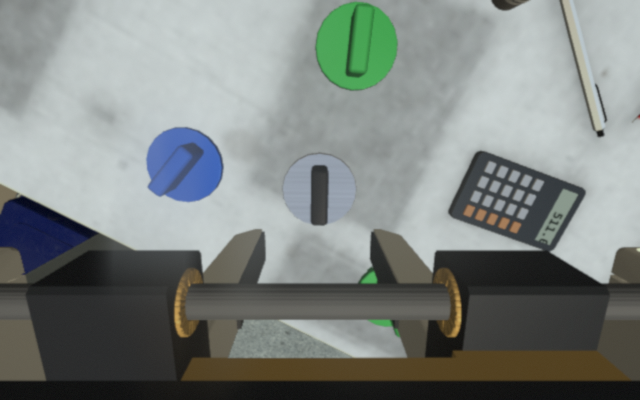

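The wrist view shows the plug at (320,188) between blue (185,165) and green (357,45), centred between the fingers. The three estimates agree within about 3 mm. Descending to grasp with the tips 5 mm above the flange.

Call:
arm_command:
  steps:
    - {"translation": [0.006,0.006,0.145],"turn": [0,0,0],"jaw": 55}
    - {"translation": [0,0,0.145],"turn": [0,0,0],"jaw": 55}
    - {"translation": [0,0,0.145],"turn": [0,0,0],"jaw": 55}
    - {"translation": [0,0,0.08],"turn": [0,0,0],"jaw": 55}
    - {"translation": [0,0,0.055],"turn": [0,0,0],"jaw": 55}
    - {"translation": [0,0,0],"turn": [0,0,0],"jaw": 55}
    - {"translation": [0,0,0],"turn": [0,0,0],"jaw": 0}
    - {"translation": [0,0,0],"turn": [0,0,0],"jaw": 0}
    - {"translation": [0,0,0],"turn": [0,0,0],"jaw": 0}
    - {"translation": [0,0,0],"turn": [0,0,0],"jaw": 0}
    - {"translation": [0,0,0],"turn": [0,0,0],"jaw": 0}
    - {"translation": [0,0,0],"turn": [0,0,0],"jaw": 0}

```text
time: 3.3
tcp_pos: [0.4809, -0.1888, 0.0488]
orientation: [3.141, -0.0, 0.514]
ft_force: [-0.6, 0.9, 1.2]
finger_gap: 0.0139
```

Run:
```python
from h import *
s=r.state(); print(s['time'],s['tcp_pos'],s['orientation'],s['ft_force'],s['moment'],s['finger_gap'])
c=capture('wrist'); save(c,'w2'); W=cloud(c); print(rect(W,.02,.032,(.482,-.188),.04))
```

```text
3.3 [ 0.48092091 -0.18881908  0.04879271] [ 3.14146182e+00 -1.22198419e-04  5.14454254e-01] [-0.64026637  0.9011816   1.20148695] [ 0.03878063  0.13426977 -0.03800866] 0.01387103926229364
(np.int64(4358), ((486.09246826171875, -186.38504028320312), (59.000328063964844, 60.927818298339844), 70.81975555419922), ((483.15679931640625, -188.46572875976562), 32.82098388671875), array([ 0.4963635 , -0.18085503,  0.02781191]), np.float64(0.03192438754749102))
```

View pics/w2.png

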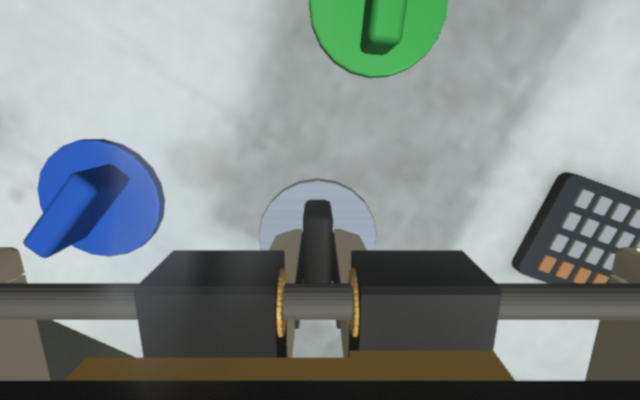

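Gap 13.9 mm means the wing is held; the picture shows the wing at (318,235) between the pads with the flange around it. Next I lift and carry it towards the pot.

Call:
arm_command:
  steps:
    - {"translation": [0,0,-0.1],"turn": [0,0,0],"jaw": 0}
    - {"translation": [0,0,-0.2],"turn": [0,0,0],"jaw": 0}
    - {"translation": [0,0,-0.2],"turn": [0,0,0],"jaw": 0}
    - {"translation": [0,0,-0.12],"turn": [0,0,0],"jaw": 0}
    - {"translation": [0.0954,-0.151,0],"turn": [0,0,0],"jaw": 0}
    - {"translation": [0.0954,-0.151,0],"turn": [0,0,0],"jaw": 0}
    - {"translation": [0.0954,-0.151,0],"turn": [0,0,0],"jaw": 0}
    - {"translation": [0.0954,-0.151,0],"turn": [0,0,0],"jaw": 0}
    - {"translation": [0.0954,-0.151,0],"turn": [0,0,0],"jaw": 0}
    - {"translation": [0.0954,-0.151,0],"turn": [0,0,0],"jaw": 0}
    - {"translation": [0.0954,-0.151,0],"turn": [0,0,0],"jaw": 0}
    - {"translation": [0.0954,-0.151,0],"turn": [0,0,0],"jaw": 0}

```text
time: 4.55
tcp_pos: [0.4945, 0.0981, 0.1724]
orientation: [-3.141, 0.0, 0.515]
ft_force: [0.9, -0.4, -2.6]
finger_gap: 0.0137
```

Call:
arm_command:
  steps:
    - {"translation": [0,0,0],"turn": [0,0,0],"jaw": 0}
    - {"translation": [0,0,0],"turn": [0,0,0],"jaw": 0}

```text
time: 4.75
tcp_pos: [0.4945, 0.097, 0.1723]
orientation: [-3.141, 0.001, 0.516]
ft_force: [-0.5, -0.5, -1.1]
finger_gap: 0.0137
```

```bash
cat >> h.py <<'E'
from scipy.optimize import least_squares
def fitc(P,r0=None):
    # robust circle fit of 2D points
    f=(lambda p: np.hypot(P[:,0]-p[0],P[:,1]-p[1])-(p[2] if r0 is None else r0))
    s=least_squares(f,[*P.mean(0),.03],loss='soft_l1',f_scale=.001); return s.x.round(4),np.abs(f(s.x)).mean().round(5)
E
python3 - <<'E'
from h import *
s=r.state(); print(s['time'],s['tcp_pos'],s['orientation'],s['ft_force'],s['moment'],s['finger_gap'])
c=capture('wrist'); save(c,'w3'); W=cloud(c); print(-c['R'].T@c['t']); print(rect(W,.067,.085,(.5375,.152),.06))
d=capture('top'); save(d,'t3')
W2=cloud(d); zf=s['tcp_pos'][2]-.0488+.027
for w in (W,W2): print('flange',rect(w,zf-.004,zf+.004,s['tcp_pos'][:2],.04))
d=capture('side'); save(d,'s3')
E
```

```text
4.75 [0.49448771 0.09699102 0.17230323] [-3.14138873e+00  8.04111216e-04  5.16065148e-01] [-0.53071021 -0.46392983 -1.0892941 ] [-0.01913528  0.00817921 -0.00130368] 0.013723264763754538
[0.55561197 0.13079492 0.32534662]
(np.int64(7888), ((538.9902954101562, 153.21995544433594), (86.7278060913086, 87.03838348388672), 48.094512939453125), ((538.9561157226562, 153.38174438476562), 43.80803298950195), array([0.54046227, 0.15430596, 0.07484562]), np.float64(0.0784479744326121))
flange (np.int64(4330), ((499.6860656738281, 99.52213287353516), (58.68720626831055, 60.8980827331543), 71.40413665771484), ((496.5142517089844, 97.26014709472656), 32.796363830566406), array([0.50977078, 0.10491918, 0.15133089]), np.float64(0.15431903987212775))h.py:18: RuntimeWarning: Mean of empty slice.
  return m.sum(),rr,cc,P.mean(0),P[:,2].max()
  ret = um.true_divide(
Traceback (most recent call last):
  File "h.py", line 18, in rect
    return m.sum(),rr,cc,P.mean(0),P[:,2].max()
                                   ~~~~~~~~~~^^
ValueError: zero-size array to reduction operation maximum which has no identity
```

View pics/w3.png

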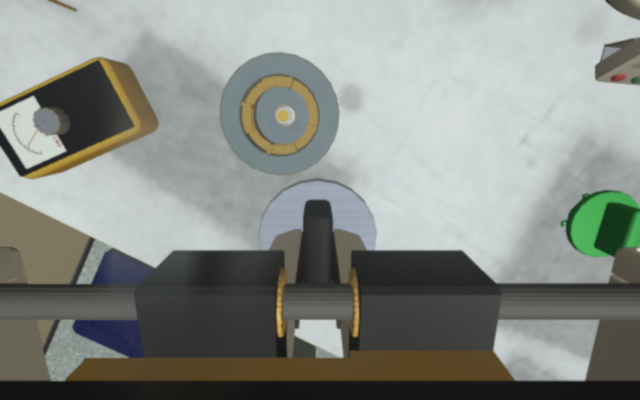

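View pics/t3.png

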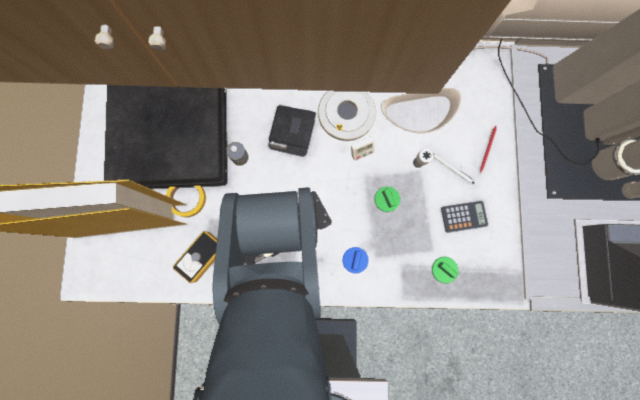

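The wrist view shows the pot at (280,113) and the held flange at (318,235). The wrist pot-minus-plug difference agrees with both the top and side cameras to within about 2 mm. Moving over the mouth now.

Call:
arm_command:
  steps:
    - {"translation": [0.1077,-0.0463,0],"turn": [0,0,0],"jaw": 0}
    - {"translation": [0.1077,-0.0463,0],"turn": [0,0,0],"jaw": 0}
    - {"translation": [0.1077,-0.0463,0],"turn": [0,0,0],"jaw": 0}
    - {"translation": [0,0,0],"turn": [0,0,0],"jaw": 0}
    - {"translation": [0,0,0.1],"turn": [0,0,0],"jaw": 0}
    - {"translation": [0,0,0.09],"turn": [0,0,0],"jaw": 0}
    - {"translation": [0,0,0],"turn": [0,0,0],"jaw": 0}
    - {"translation": [0,0,0],"turn": [0,0,0],"jaw": 0}

```text
time: 5.65
tcp_pos: [0.5374, 0.1517, 0.135]
orientation: [-3.142, 0.001, 0.513]
ft_force: [-0.5, -0.6, -1.6]
finger_gap: 0.0137
```

Run:
```python
from h import *
s=r.state(); print(s['time'],s['tcp_pos'],s['orientation'],s['joint_positions'],s['ft_force'],s['moment'],s['finger_gap'])
c=capture('wrist'); save(c,'w4'); W=cloud(c); 
zf=s['tcp_pos'][2]-.0488+.027
print('pot',rect(W,.067,.085,(.5375,.152),.06)); print('flange',rect(W,zf-.004,zf+.004,s['tcp_pos'][:2],.04))
d=capture('side'); f=d['frame'][130:230,230:350]; cv2.imwrite('pics/s4.png',cv2.resize(f[:,:,::-1],(720,600),interpolation=cv2.INTER_CUBIC))
```

```text
5.65 [0.53735932 0.15167012 0.13495069] [-3.14150888e+00  5.03267228e-04  5.13399093e-01] [ 1.91755279e-01  4.85020728e-01  1.71721824e+00 -9.85999266e-05
  9.39857627e-01  1.24921072e+00] [-0.52549064 -0.55611382 -1.59754804] [-3.27332277e-05 -4.02903017e-02 -2.18813630e-02] 0.013682179423538087
pot (np.int64(4038), ((550.6133422851562, 161.89303588867188), (58.81688690185547, 87.24614715576172), 35.843326568603516), ((539.1153564453125, 153.5186309814453), 43.79075241088867), array([0.55922123, 0.16713801, 0.07533774]), np.float64(0.07791814856265611))
flange (np.int64(4336), ((542.8875732421875, 153.24337768554688), (61.38253402709961, 58.6984748840332), 77.14241790771484), ((539.5805053710938, 152.00619506835938), 32.82608413696289), array([0.55268084, 0.15956198, 0.11396598]), np.float64(0.11713230268561337))
```

View pics/w4.png

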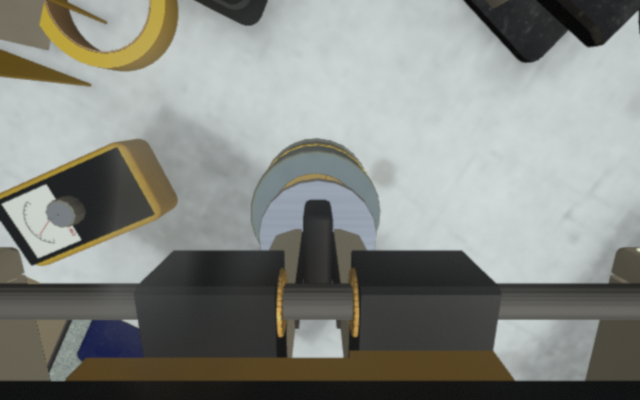

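View pics/s4.png

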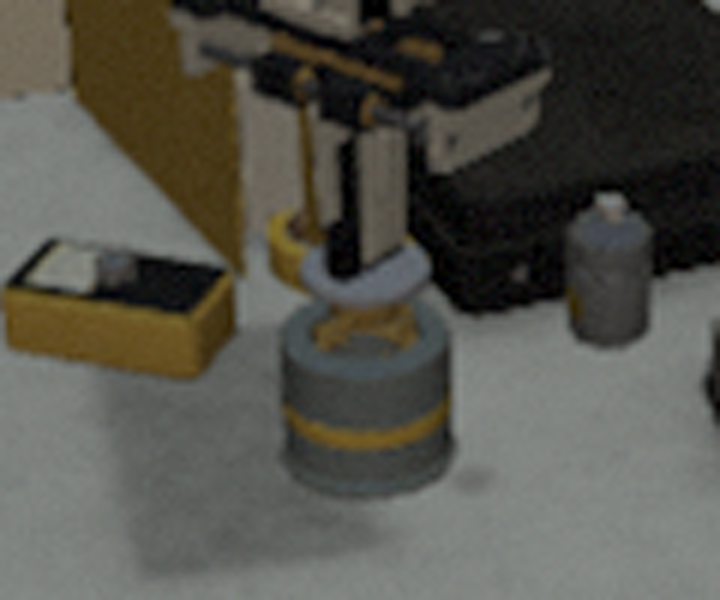

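The plug hangs centred over the mouth but about 1.4 mm short in y. Correcting that, then a gentle descent.

Call:
arm_command:
  steps:
    - {"translation": [0.0015,-0.007,0],"turn": [0,0,0],"jaw": 0}
    - {"translation": [0,0,0.02],"turn": [0,0,0],"jaw": 0}
    - {"translation": [0,0,0.02],"turn": [0,0,0],"jaw": 0}
    - {"translation": [0,0,0.02],"turn": [0,0,0],"jaw": 0}
    - {"translation": [0,0,0],"turn": [0,0,0],"jaw": 0}

```text
time: 6.25
tcp_pos: [0.5366, 0.1539, 0.1219]
orientation: [-3.141, 0.001, 0.515]
ft_force: [0.4, 0.1, -2.7]
finger_gap: 0.0135
```

```bash
cat > st.py <<'E'
from h import *
s=r.state(); print(s['time'],'tcp',s['tcp_pos'].round(4),'grip z',round(s['tcp_pos'][2]-.0068,4),s['orientation'].round(3),'q6',s['joint_positions'][5].round(3),'F',s['ft_force'].round(2),'M',s['moment'].round(3))
E
python3 - <<'E'
from st import *
c=capture('wrist'); W=cloud(c); zf=s['tcp_pos'][2]-.0488+.027
print('pot',rect(W,.067,.085,(.5375,.152),.06)[2]); print('flange',rect(W,zf-.004,zf+.004,s['tcp_pos'][:2],.04)[2])
E
```

```text
6.25 tcp [0.5366 0.1539 0.1219] grip z 0.1151 [-3.141e+00  1.000e-03  5.150e-01] q6 1.252 F [ 0.39  0.08 -2.74] M [-0.03   0.042  0.027]
pot ((539.1739501953125, 153.5213623046875), 43.760494232177734)
flange ((538.8418579101562, 154.2859344482422), 32.81052017211914)
```

Call:
arm_command:
  steps:
    - {"translation": [0,0.003,0.008],"turn": [0,0,0],"jaw": 0}
    - {"translation": [0,0,0.008],"turn": [0,0,0],"jaw": 0}
    - {"translation": [0,0,0],"turn": [0,0,0],"jaw": 0}

```text
time: 6.6
tcp_pos: [0.5372, 0.1534, 0.1192]
orientation: [-3.142, 0.0, 0.514]
ft_force: [0.1, 0.1, -0.9]
finger_gap: 0.0138
```

```bash
python3 st.py
```

```text
6.6 tcp [0.5372 0.1534 0.1192] grip z 0.1124 [-3.142  0.     0.514] q6 1.251 F [ 0.07  0.06 -0.9 ] M [-0.027  0.004  0.007]
```

Call:
arm_command:
  steps:
    - {"translation": [0,0,0.006],"turn": [0,0,0],"jaw": 0}
    - {"translation": [0,0,0],"turn": [0,0,0],"jaw": 0}

```text
time: 6.8
tcp_pos: [0.5372, 0.1534, 0.1181]
orientation: [-3.142, 0.0, 0.514]
ft_force: [-0.6, 0.6, -2.5]
finger_gap: 0.0136
```

Call:
arm_command:
  steps:
    - {"translation": [0,0,0.006],"turn": [0,0,0],"jaw": 0}
    - {"translation": [0,0,0],"turn": [0,0,0],"jaw": 0}

```text
time: 7.0
tcp_pos: [0.5372, 0.1535, 0.1169]
orientation: [-3.142, 0.0, 0.514]
ft_force: [0.1, -0.2, -2.6]
finger_gap: 0.0137
```

```bash
python3 st.py
```

```text
7.0 tcp [0.5372 0.1535 0.1169] grip z 0.1101 [-3.142  0.     0.514] q6 1.251 F [ 0.09 -0.21 -2.57] M [ 0.004 -0.04   0.048]
```

Call:
arm_command:
  steps:
    - {"translation": [0,0,0.005],"turn": [0,0,0],"jaw": 0}
    - {"translation": [0,0,0],"turn": [0,0,0],"jaw": 0}

```text
time: 7.2
tcp_pos: [0.5373, 0.1534, 0.1159]
orientation: [-3.142, 0.0, 0.514]
ft_force: [-0.1, -0.6, -2.4]
finger_gap: 0.0137
```

Call:
arm_command:
  steps:
    - {"translation": [0,0,0.005],"turn": [0,0,0],"jaw": 0}
    - {"translation": [0,0,0],"turn": [0,0,0],"jaw": 0}

```text
time: 7.4
tcp_pos: [0.5374, 0.1535, 0.1155]
orientation: [3.142, -0.0, 0.514]
ft_force: [-1.9, -0.6, 3.1]
finger_gap: 0.0136
```

Call:
arm_command:
  steps:
    - {"translation": [0,0,0.005],"turn": [0,0,0],"jaw": 0}
    - {"translation": [0,0,0],"turn": [0,0,0],"jaw": 0}

```text
time: 7.6
tcp_pos: [0.5375, 0.1535, 0.1152]
orientation: [3.141, -0.001, 0.515]
ft_force: [-4.4, 0.1, 12.6]
finger_gap: 0.0139
```

```bash
python3 st.py
```

```text
7.6 tcp [0.5375 0.1535 0.1152] grip z 0.1084 [ 3.141e+00 -1.000e-03  5.150e-01] q6 1.251 F [-4.38  0.1  12.58] M [-0.194  0.939 -0.056]
```

Contact is at grip height 108.5 mm, so the lugs are on the ridges. I'll ease the push and turn back in small steps.

Call:
arm_command:
  steps:
    - {"translation": [-0.0017,-0.001,-0.0035],"turn": [0,0,0],"jaw": 0}
    - {"translation": [0,0,0],"turn": [0,0,0],"jaw": 0}

```text
time: 7.8
tcp_pos: [0.5373, 0.1535, 0.1154]
orientation: [3.141, -0.001, 0.515]
ft_force: [-1.3, -0.7, 6.6]
finger_gap: 0.0138
```

Call:
arm_command:
  steps:
    - {"translation": [0,0,0],"turn": [0,0,-0.02],"jaw": 0}
    - {"translation": [0,0,0],"turn": [0,0,0],"jaw": 0}

```text
time: 8.0
tcp_pos: [0.5375, 0.1535, 0.1154]
orientation: [3.141, -0.001, 0.579]
ft_force: [-0.4, -0.8, 6.8]
finger_gap: 0.0139
```

```bash
python3 st.py
```

```text
8.0 tcp [0.5375 0.1535 0.1154] grip z 0.1086 [ 3.141e+00 -1.000e-03  5.790e-01] q6 1.187 F [-0.4  -0.77  6.78] M [-0.135  0.205 -0.141]
```

Call:
arm_command:
  steps:
    - {"translation": [0,0,0],"turn": [0,0,-0.025],"jaw": 0}
    - {"translation": [0,0,0],"turn": [0,0,-0.015],"jaw": 0}
    - {"translation": [0,0,0],"turn": [0,0,0],"jaw": 0}

```text
time: 8.3
tcp_pos: [0.5376, 0.1536, 0.1154]
orientation: [3.141, -0.002, 0.705]
ft_force: [-0.4, 0.3, 5.8]
finger_gap: 0.0138
```

Call:
arm_command:
  steps:
    - {"translation": [0,0,0],"turn": [0,0,-0.025],"jaw": 0}
    - {"translation": [0,0,0],"turn": [0,0,-0.015],"jaw": 0}
    - {"translation": [0,0,0],"turn": [0,0,0],"jaw": 0}

```text
time: 8.6
tcp_pos: [0.5367, 0.1534, 0.1144]
orientation: [-3.141, 0.0, 0.829]
ft_force: [0.6, 0.1, -1.7]
finger_gap: 0.0136
```

```bash
python3 st.py
```

```text
8.6 tcp [0.5367 0.1534 0.1144] grip z 0.1076 [-3.141  0.     0.829] q6 0.937 F [ 0.59  0.1  -1.74] M [-0.014 -0.008  0.011]
```

Force vanished near yaw 0.83: it dropped off the ridge. Following it down.

Call:
arm_command:
  steps:
    - {"translation": [0,0,0.01],"turn": [0,0,0],"jaw": 0}
    - {"translation": [0,0,0],"turn": [0,0,0],"jaw": 0}

```text
time: 8.8
tcp_pos: [0.5366, 0.1534, 0.1122]
orientation: [-3.141, 0.001, 0.828]
ft_force: [-0.4, 0.1, -1.9]
finger_gap: 0.0138
```

Call:
arm_command:
  steps:
    - {"translation": [0,0,0.005],"turn": [0,0,0],"jaw": 0}
    - {"translation": [0,0,0],"turn": [0,0,0],"jaw": 0}

```text
time: 9.0
tcp_pos: [0.5368, 0.1534, 0.1115]
orientation: [-3.141, 0.0, 0.828]
ft_force: [1.0, 0.3, -1.8]
finger_gap: 0.0135
```

```bash
python3 st.py
```

```text
9.0 tcp [0.5368 0.1534 0.1115] grip z 0.1047 [-3.141  0.     0.828] q6 0.938 F [ 1.03  0.3  -1.79] M [-0.012 -0.063  0.017]
```

Call:
arm_command:
  steps:
    - {"translation": [0,0,0.005],"turn": [0,0,0],"jaw": 0}
    - {"translation": [0,0,0],"turn": [0,0,0],"jaw": 0}

```text
time: 9.2
tcp_pos: [0.5368, 0.1534, 0.1106]
orientation: [-3.141, 0.0, 0.829]
ft_force: [0.6, -0.3, -2.4]
finger_gap: 0.0136
```

Call:
arm_command:
  steps:
    - {"translation": [0,0,0.004],"turn": [0,0,0],"jaw": 0}
    - {"translation": [0,0,0],"turn": [0,0,0],"jaw": 0}

```text
time: 9.4
tcp_pos: [0.5369, 0.1534, 0.1098]
orientation: [-3.142, 0.0, 0.829]
ft_force: [0.7, 0.5, -2.8]
finger_gap: 0.0139
```

```bash
python3 st.py
```

```text
9.4 tcp [0.5369 0.1534 0.1098] grip z 0.103 [-3.142  0.     0.829] q6 0.937 F [ 0.74  0.5  -2.76] M [-0.023  0.008 -0.013]
```

Call:
arm_command:
  steps:
    - {"translation": [0,0,0.004],"turn": [0,0,0],"jaw": 0}
    - {"translation": [0,0,0],"turn": [0,0,0],"jaw": 0}

```text
time: 9.6
tcp_pos: [0.5369, 0.1534, 0.1091]
orientation: [-3.142, 0.0, 0.829]
ft_force: [0.2, 0.7, -2.6]
finger_gap: 0.0137
```

Call:
arm_command:
  steps:
    - {"translation": [0,0,0.003],"turn": [0,0,0],"jaw": 0}
    - {"translation": [0,0,0],"turn": [0,0,0],"jaw": 0}

```text
time: 9.8
tcp_pos: [0.537, 0.1535, 0.1086]
orientation: [3.142, -0.0, 0.829]
ft_force: [-0.9, 0.1, -0.5]
finger_gap: 0.0139
```

```bash
python3 st.py
```

```text
9.8 tcp [0.537  0.1535 0.1086] grip z 0.1018 [ 3.142 -0.     0.829] q6 0.937 F [-0.93  0.07 -0.5 ] M [-0.038  0.105  0.035]
```

In the lead-in (101.8 mm, light contact). Turning clockwise with a matching descent.

Call:
arm_command:
  steps:
    - {"translation": [0,0,0.0025],"turn": [0,0,0.025],"jaw": 0}
    - {"translation": [0,0,0],"turn": [0,0,0],"jaw": 0}

```text
time: 10.0
tcp_pos: [0.5372, 0.1536, 0.1083]
orientation: [3.141, -0.001, 0.749]
ft_force: [-0.5, 0.2, 0.5]
finger_gap: 0.0136
```

Call:
arm_command:
  steps:
    - {"translation": [0,0,0.0014],"turn": [0,0,0.025],"jaw": 0}
    - {"translation": [0,0,0],"turn": [0,0,0],"jaw": 0}

```text
time: 10.2
tcp_pos: [0.5372, 0.1535, 0.108]
orientation: [3.141, -0.001, 0.672]
ft_force: [0.7, 0.6, 0.5]
finger_gap: 0.014
```

```bash
python3 st.py
```

```text
10.2 tcp [0.5372 0.1535 0.108 ] grip z 0.1012 [ 3.141e+00 -1.000e-03  6.720e-01] q6 1.094 F [0.71 0.64 0.51] M [ 0.041 -0.119 -0.049]
```

Descending freely with under 3 N of push. Continuing.

Call:
arm_command:
  steps:
    - {"translation": [0,0,0.0014],"turn": [0,0,0.025],"jaw": 0}
    - {"translation": [0,0,0.0014],"turn": [0,0,0.025],"jaw": 0}
    - {"translation": [0,0,0],"turn": [0,0,0],"jaw": 0}

```text
time: 10.5
tcp_pos: [0.5372, 0.1535, 0.1075]
orientation: [3.141, -0.001, 0.516]
ft_force: [0.8, 1.3, 2.7]
finger_gap: 0.0138
```

Call:
arm_command:
  steps:
    - {"translation": [0,0,0.0014],"turn": [0,0,0.025],"jaw": 0}
    - {"translation": [0,0,0],"turn": [0,0,0],"jaw": 0}

```text
time: 10.7
tcp_pos: [0.5372, 0.1535, 0.1072]
orientation: [3.141, -0.001, 0.439]
ft_force: [-0.1, -0.6, 2.4]
finger_gap: 0.014
```

```bash
python3 st.py
```

```text
10.7 tcp [0.5372 0.1535 0.1072] grip z 0.1004 [ 3.141e+00 -1.000e-03  4.390e-01] q6 1.327 F [-0.11 -0.64  2.41] M [ 0.069 -0.17   0.021]
```

Call:
arm_command:
  steps:
    - {"translation": [0,0,0.0013],"turn": [0,0,0.025],"jaw": 0}
    - {"translation": [0,0,0.0013],"turn": [0,0,0.025],"jaw": 0}
    - {"translation": [0,0,0],"turn": [0,0,0],"jaw": 0}

```text
time: 11.0
tcp_pos: [0.5371, 0.1535, 0.1066]
orientation: [3.141, -0.001, 0.282]
ft_force: [-0.3, 0.0, 4.2]
finger_gap: 0.0139
```

```bash
python3 st.py
```

```text
11.0 tcp [0.5371 0.1535 0.1066] grip z 0.0998 [ 3.141e+00 -1.000e-03  2.820e-01] q6 1.484 F [-0.33  0.01  4.19] M [-0.028 -0.137  0.07 ]
```

Call:
arm_command:
  steps:
    - {"translation": [0,0,0.0013],"turn": [0,0,0.025],"jaw": 0}
    - {"translation": [0,0,0],"turn": [0,0,0],"jaw": 0}

```text
time: 11.2
tcp_pos: [0.5371, 0.1535, 0.1063]
orientation: [3.142, -0.001, 0.204]
ft_force: [0.4, -0.8, 3.5]
finger_gap: 0.0138
```

```bash
python3 st.py
```

```text
11.2 tcp [0.5371 0.1535 0.1063] grip z 0.0995 [ 3.142e+00 -1.000e-03  2.040e-01] q6 1.562 F [ 0.42 -0.83  3.47] M [ 0.032 -0.167  0.063]
```

Call:
arm_command:
  steps:
    - {"translation": [0,0,0.0013],"turn": [0,0,0.02],"jaw": 0}
    - {"translation": [0,0,0],"turn": [0,0,0],"jaw": 0}

```text
time: 11.4
tcp_pos: [0.5371, 0.1535, 0.1061]
orientation: [3.142, -0.001, 0.141]
ft_force: [0.9, 0.8, 5.0]
finger_gap: 0.014
```

```bash
python3 st.py
```

```text
11.4 tcp [0.5371 0.1535 0.1061] grip z 0.0993 [ 3.142e+00 -1.000e-03  1.410e-01] q6 1.624 F [0.88 0.78 5.03] M [-0.006 -0.128  0.082]
```

Call:
arm_command:
  steps:
    - {"translation": [0,0,0.0011],"turn": [0,0,0.02],"jaw": 0}
    - {"translation": [0,0,0],"turn": [0,0,0],"jaw": 0}

```text
time: 11.6
tcp_pos: [0.5371, 0.1535, 0.1059]
orientation: [-3.142, -0.0, 0.078]
ft_force: [0.5, -0.7, 5.2]
finger_gap: 0.0143
```

```bash
python3 st.py
```

```text
11.6 tcp [0.5371 0.1535 0.1059] grip z 0.0991 [-3.142 -0.     0.078] q6 1.688 F [ 0.47 -0.68  5.16] M [ 0.007 -0.063  0.057]
```

Call:
arm_command:
  steps:
    - {"translation": [0,0,0.001],"turn": [0,0,0.02],"jaw": 0}
    - {"translation": [0,0,0],"turn": [0,0,0],"jaw": 0}

```text
time: 11.8
tcp_pos: [0.5371, 0.1535, 0.1057]
orientation: [-3.142, -0.001, 0.015]
ft_force: [1.6, 0.2, 5.7]
finger_gap: 0.0135
```

```bash
python3 st.py
```

```text
11.8 tcp [0.5371 0.1535 0.1057] grip z 0.0989 [-3.142e+00 -1.000e-03  1.500e-02] q6 1.751 F [1.57 0.24 5.66] M [-0.036 -0.108  0.123]
```

Call:
arm_command:
  steps:
    - {"translation": [0,0,0.0007],"turn": [0,0,0.015],"jaw": 0}
    - {"translation": [0,0,0],"turn": [0,0,0],"jaw": 0}

```text
time: 12.0
tcp_pos: [0.5371, 0.1535, 0.1056]
orientation: [-3.141, -0.0, -0.031]
ft_force: [0.5, 0.1, 5.9]
finger_gap: 0.0137
```

```bash
python3 st.py
```

```text
12.0 tcp [0.5371 0.1535 0.1056] grip z 0.0988 [-3.141 -0.    -0.031] q6 1.797 F [0.47 0.1  5.88] M [0.064 0.033 0.132]
```

Call:
arm_command:
  steps:
    - {"translation": [0,0,0.001],"turn": [0,0,0.02],"jaw": 0}
    - {"translation": [0,0,0],"turn": [0,0,0],"jaw": 0}

```text
time: 12.2
tcp_pos: [0.5371, 0.1536, 0.1056]
orientation: [-3.141, -0.0, -0.094]
ft_force: [-1.2, 0.6, 8.4]
finger_gap: 0.0137
```

```bash
python3 st.py
```

```text
12.2 tcp [0.5371 0.1536 0.1056] grip z 0.0988 [-3.141 -0.    -0.094] q6 1.86 F [-1.17  0.6   8.41] M [0.071 0.174 0.276]
```

Call:
arm_command:
  steps:
    - {"translation": [0,0,0.0009],"turn": [0,0,0.015],"jaw": 0}
    - {"translation": [0,0,0],"turn": [0,0,0],"jaw": 0}

```text
time: 12.4
tcp_pos: [0.5371, 0.1536, 0.1056]
orientation: [-3.141, -0.001, -0.141]
ft_force: [-1.6, 0.1, 9.9]
finger_gap: 0.0138
```

```bash
python3 st.py
```

```text
12.4 tcp [0.5371 0.1536 0.1056] grip z 0.0988 [-3.141e+00 -1.000e-03 -1.410e-01] q6 1.907 F [-1.57  0.12  9.91] M [0.123 0.217 0.435]
```

Call:
arm_command:
  steps:
    - {"translation": [0,0,0.0008],"turn": [0,0,0.015],"jaw": 0}
    - {"translation": [0,0,0],"turn": [0,0,0],"jaw": 0}

```text
time: 12.6
tcp_pos: [0.5371, 0.1536, 0.1055]
orientation: [-3.141, -0.001, -0.188]
ft_force: [-2.1, 0.6, 11.1]
finger_gap: 0.0136
```

```bash
python3 st.py
```

```text
12.6 tcp [0.5371 0.1536 0.1055] grip z 0.0987 [-3.141e+00 -1.000e-03 -1.880e-01] q6 1.954 F [-2.11  0.65 11.15] M [0.072 0.4   0.559]
```

The end stop is reached: z stalls at about 98.8 mm while torque rises at the rubber's 3 N m/rad. Now relieve the load, release, and check.

Call:
arm_command:
  steps:
    - {"translation": [0,0,-0.003],"turn": [0,0,-0.035],"jaw": 0}
    - {"translation": [0,0,0],"turn": [0,0,0],"jaw": 0}
    - {"translation": [0,0,0],"turn": [0,0,0],"jaw": 40}
    - {"translation": [0,0,0],"turn": [0,0,0],"jaw": 40}
    - {"translation": [0,0,0],"turn": [0,0,0],"jaw": 40}
    - {"translation": [0,0,0],"turn": [0,0,0],"jaw": 40}

```text
time: 13.2
tcp_pos: [0.5367, 0.1534, 0.1051]
orientation: [3.141, 0.001, -0.082]
ft_force: [-0.6, -0.6, -0.7]
finger_gap: 0.0363
```

```bash
python3 st.py; python3 -c "from h import *; print(r.state()['finger_gap'])"
```

```text
13.2 tcp [0.5367 0.1534 0.1051] grip z 0.0983 [ 3.141e+00  1.000e-03 -8.200e-02] q6 1.848 F [-0.59 -0.55 -0.73] M [0.062 0.058 0.026]
0.03634550814649673
```

Call:
arm_command:
  steps:
    - {"translation": [0,0,-0.1],"turn": [0,0,0],"jaw": 40}
    - {"translation": [0,0,-0.2],"turn": [0,0,0],"jaw": 40}
    - {"translation": [-0.1,0,-0.15],"turn": [0,0,0],"jaw": 40}
    - {"translation": [-0.2,0,0],"turn": [0,0,0],"jaw": 40}
    - {"translation": [-0.1,0,0],"turn": [0,0,0],"jaw": 40}
    - {"translation": [0,0,0],"turn": [0,0,0],"jaw": 40}
    - {"translation": [0,0,0],"turn": [0,0,0],"jaw": 40}

```text
time: 13.9
tcp_pos: [0.4577, 0.1601, 0.1956]
orientation: [-3.141, -0.001, -0.082]
ft_force: [-0.1, -0.1, 0.0]
finger_gap: 0.0375
```

Run:
```python
from st import *
c=capture('wrist'); save(c,'w5'); W=cloud(c); P=(.539,.1535)
print('rim',rect(W,.07,.079,P,.06)[2:]); 
m=np.hypot(W[...,0]-P[0],W[...,1]-P[1])
for lo,hi in((0,.006),(.012,.028),(.036,.044)):
    z=W[...,2][(m>lo)&(m<hi)]; print(lo,np.nanmedian(z),len(z))
print('flange',rect(W,.080,.088,P,.06)[2:]);print('grip',rect(W,.105,.12,P,.06))
F=W[(m>.012)&(m<.03)&(W[...,2]>.08)&(W[...,2]<.089)]
A=np.c_[F[:,:2],np.ones(len(F))]; print('flange tilt',np.linalg.lstsq(A,F[:,2],rcond=None)[0][:2])
d=capture('side'); f=d['frame'][130:230,230:350]; cv2.imwrite('pics/s5.png',cv2.resize(f[:,:,::-1],(720,600),interpolation=cv2.INTER_CUBIC))
```

```text
13.9 tcp [0.4577 0.1601 0.1956] grip z 0.1888 [-3.141e+00 -1.000e-03 -8.200e-02] q6 1.893 F [-0.06 -0.09  0.02] M [-0.001 -0.02   0.033]
rim (((538.8444213867188, 153.46444702148438), 43.78911209106445), array([0.53993991, 0.1533612 , 0.07579277]), np.float64(0.07846759992075467))
0 0.11508483209450983 260
0.012 0.08535416056640235 3582
0.036 0.07583031332337772 3002
flange (((538.94482421875, 153.41722106933594), 32.897010803222656), array([0.53919355, 0.15331868, 0.08506611]), np.float64(0.08740246584619858))
grip (np.int64(1438), ((538.82958984375, 153.41163635253906), (45.73538589477539, 14.022940635681152), 1.4315063953399658), ((538.827880859375, 154.00506591796875), 23.14617347717285), array([0.53935802, 0.15342726, 0.11472338]), np.float64(0.1170170521776334))
flange tilt [ 0.00049073 -0.00116268]
```

View pics/s5.png

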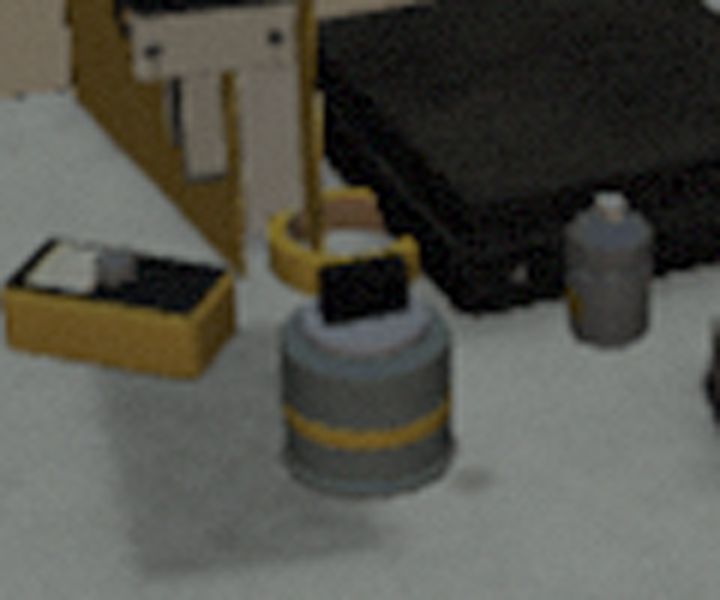

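View pics/w5.png

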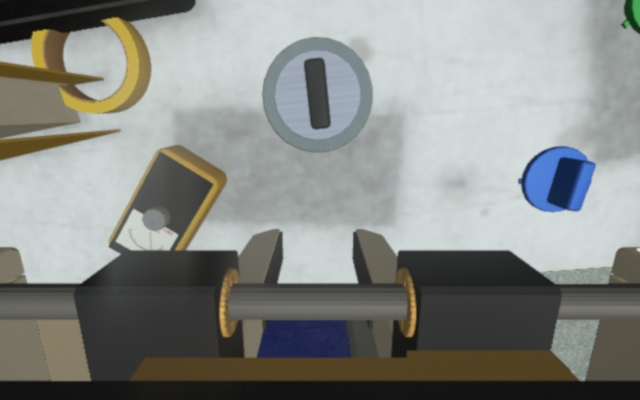

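```bash
python3 -c "
from h import *
print(ticket.close_job())"
```

```text
the job is handed in; nothing more can be done
None
```

The plug is screwed home in the pot and released. I handed the job in at about 14 s of the 72 s allowed; it returned no verdict.

- **What I did:** I picked the black-winged steel plug and left the blue and green ones alone. I lowered it into the mouth until the lugs touched the ridges at about 108.5 mm. Turning it back about 0.3 rad let it drop, and it touched the lead-in at 101.8 mm. I then turned it clockwise about 0.9–1.0 rad to the end stop, where the height stalled near 98.8 mm while the torque rose to 0.56 N m. I eased off before letting go.
- **Forces:** the highest wrist reading during the fit was about 13 N vertical, at first contact on the ridges. At the end stop it was about 11 N.
- **Last checks (wrist camera, relative to the rim):**
  - The grip centre is at about 99.3–99.5 mm, against a limit of 100.5 mm.
  - The plug is off the pot's axis by less than 1 mm.
  - The flange tilts by about 0.001 rad.
  - The gripper is clear of everything.
- **Where readings disagreed:**
  - The flange stood about 9.5 mm above the rim by camera, against a nominal 9 mm. The arm's own reading at the stop was 98.8 mm. Both are within the measuring error.
  - The cameras differed by up to about 5 mm in absolute position, so I aligned by the wrist camera's relative measurements.
- **Bystanders:** the path stayed clear of them and the last pictures show nothing out of place, but I did not measure their positions.

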